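Load the border-print spindle

TASK

Set up the small printing spindle on the desk: thread the widest patterned drum from the rack onto the rod first, then the narrowest one, and fit the aluminium cap over the end of the rod. Gently push the whole stack home by the cap until it stands snug against the flange with no gaps, the stiff collar pushed right in, and let go. Leave the middle-sized drum on the rack and everything else on the desk where it is.

Things in the scene. Friction and masses are not known exactly. Their poses are not given: they have to be found in the camera images.
- stand: Fixed printing stand: wooden base 150 x 100 x 12 mm, upright, aluminium flange of 56 mm diameter, and a level steel rod, axis 75 mm above the desk. All below 105 mm. Origin on the desk under the flange's face; x along the rod away from the flange, z up. Delicate: never push the stack along the rod with over 20 N, nor press or lever on the stand, rod and collar with over 35 N in all.
- rod_root (a point): Where the rod's axis meets the flange's face; axes as the stand's (x along the rod, outwards). The rod is 18 mm in diameter.
- rod_tip (a point): The rod's free end, 90 mm along x from rod_root. The last 7 mm taper from 18 to 11 mm diameter.
- collar (a joint): Brass brake collar, a 29 mm sleeve round the rod that slides with dry friction (about 7 N alone, with the rubbing of the parts 8 to 12 N; no spring, stays where left). Value in m: how far its face stands out from the flange's face, 0 = flush. It starts 6 to 14 mm out; the drum in front pushes it in until that drum stops hard on the flange.
- rack: Fixed plywood rack 270 x 70 x 8 mm with two dowels (tops 17 mm above the desk, 40 mm wide over both). Origin on the desk under its centre, x along the row. Drums and cap stand on the dowels in a row in any order, axes along the row, centres about 60 mm apart.
- wide_drum: Wooden print drum, the widest: 56 mm diameter, 40 mm wide, with a through bore of 20.4 mm on its axis. Origin at its centre, x along the bore (either end may go first). Weighs 50 to 110 g. Seated home its centre is 20 mm from the flange's face.
- narrow_drum: Wooden print drum, the narrowest: 56 mm diameter, 24 mm wide, same bore, origin at its centre, x along the bore. Seated home its centre is 52 mm from the flange's face.
- spare_drum: Wooden print drum of middle width, 32 mm, 56 mm diameter, not needed. It stays on the rack. Origin at its centre, x along the bore.
- cap: Aluminium end cap: 50 mm diameter, 41 mm long, one end closed and domed; blind bore 20.4 mm diameter, 31 mm deep. Origin at the centre of the open rim, x along the bore to the domed end; stands in the rack with x roughly the same way as the stand's x, as it must be fitted. Straight side from x = 0 to 31 mm. 60 to 130 g. Home: rim 64 mm from the flange's face.
- ink_jar: Closed glass ink jar, 52 mm diameter, 60 mm high, stands near the stand. A bystander.
- eraser: Dark eraser 45 x 24 x 14 mm beside the rack. A bystander.
- river_stone: Flat round stone 44 mm across, 16 mm high, between robot and stand. A bystander.
- flat_brush: Paint brush 200 mm long lying behind the stand. A bystander.
- sanding_block: Cork sanding block 90 x 45 x 30 mm near the rack. A bystander.
Mind the look-alikes: they are no part of the job. What is shaped like the cap but red or turquoise is not meant.

How it is judged:
On the way, in this order (a step that is already met when the one before it is completed fails the run):
1. the widest drum is threaded on the rod (x of wide_drum in the frame of rod_root between 0 and 0.078 m and y of wide_drum in the frame of rod_root between -0.0035 and 0.0035 m and z of wide_drum in the frame of rod_root between -0.0035 and 0.0035 m), for 0.2 s.
2. then the narrowest drum is threaded on the rod outside it (x of narrow_drum in the frame of rod_root between 0 and 0.086 m and y of narrow_drum in the frame of rod_root between -0.0035 and 0.0035 m and z of narrow_drum in the frame of rod_root between -0.0035 and 0.0035 m), for 0.2 s.
3. then the cap is over the rod's end (x of cap in the frame of rod_root between 0 and 0.082 m and y of cap in the frame of rod_root between -0.0035 and 0.0035 m and z of cap in the frame of rod_root between -0.0035 and 0.0035 m), for 0.2 s.
At the end, for the whole second after the job is handed in: The widest drum stands against the flange (centre 18 to 22 mm from its face), the narrowest against it (centre 49.8 to 54.2 mm), the cap over the rod's end against that (rim 61.6 to 66.4 mm), all within 3.5 mm of the rod's axis, the collar within 1.8 mm of flush, and drums and cap at rest (x of wide_drum in the frame of rod_root between 0.018 and 0.022 m and x of narrow_drum in the frame of rod_root between 0.0498 and 0.0542 m and x of cap in the frame of rod_root between 0.0616 and 0.0664 m and y of wide_drum in the frame of rod_root between -0.0035 and 0.0035 m and z of wide_drum in the frame of rod_root between -0.0035 and 0.0035 m and y of narrow_drum in the frame of rod_root between -0.0035 and 0.0035 m and z of narrow_drum in the frame of rod_root between -0.0035 and 0.0035 m and y of cap in the frame of rod_root between -0.0035 and 0.0035 m and z of cap in the frame of rod_root between -0.0035 and 0.0035 m and value of joint collar below 0.0018 m and linear speed of each of wide_drum, narrow_drum, cap below 0.02 m/s); the robot touches nothing.
It fails at once if the stack is pushed with more than 20 N (from drum to drum or from cap to drum) (contact force between narrow_drum and wide_drum above 20 N or contact force between cap and narrow_drum above 20 N).
It fails at once if the stand (with its rod, flange and collar) is pressed or levered with more than 35 N in all (contact force between stand and anything else above 35 N).
It fails at once if the middle-sized drum is moved more than 25 mm (distance of spare_drum from where it was at the start of the episode above 0.025 m).
It fails at once if a bystander is moved more than 25 mm (distance of any of ink_jar, eraser, river_stone, flat_brush, sanding_block from where it was at the start of the episode above 0.025 m).
It also fails if it takes over 72 s, if anything falls off the work surface, if the arm or the gripper's body presses on something with over 40 N, if the wrist force passes 120 N, or if a joint passes its speed limit or range.

ROBOT

A 6-joint arm with a two-finger parallel gripper is mounted at the origin on the work surface. World frame = base frame: x ahead of the robot, y to its left, z up, the work surface at z = 0. Lengths are in m, angles in rad, forces in N, time in s.
With the tool pointing down it reaches from about 0.35 to 0.725 m from the base axis. Payload 4.3 kg.
Tool frame: the origin (TCP) lies midway between the tips of the shut fingers; the grasp point (between the pads) lies 19 mm behind it; z points along the fingers, y is the line along which they close (so a half turn about z gives the same grasp; the last joint's range is limited). The gripper opens to 85 mm and grips with 20 to 120 N. Pads are 22 mm wide; open, the fingers measure 114 mm over their backs; the gripper's body (76 mm by 85 mm) begins 54 mm behind the grasp point. The pads swing forward as they close: fully open they stand 13 mm farther back than shut.
Start: joints at [1.026, 0.377, 0.081, 1.274, 0, 1.46], TCP at [0.242, 0.522, 0.231] pointing down, gripper open.
Joint ranges: [-2.72, 2.72], [-0.84, 1.66], [-1.02, 1.22], [-1.77, 2.12], [-1.37, 1.28], [-3.14, 3.14]. Speed limits (rad/s): [2.57, 2.57, 3.14, 3.14, 3.14, 3.14].

INTERFACE

Orientations are given as a unit quaternion [w, x, y, z].
In Python, from workcell import manip gives the robot as it stands. The module is installed in compiled form; this text tells all that it offers.
- The arm moves only by the shell command python3 -m creep 'ROWS'. ROWS is a JSON list of rows, 1 to 20 of them, each an object with the fields x, y, z (the shift in units of 5 mm), rz (a turn about the tool's z in units of 0.1 rad), jaw (the finger opening in m); a field left out counts as zero (the opening has to be given); each row is the pose to reach, as a shift and turn from the pose commanded when the command began, along the tool's axes at that moment; what a row does not reach only later rows make up. A row lasts 1/12 s, in which the tool goes at most 0.0417 m and 0.125 rad, less where a joint would pass 70% of its speed; a pose out of reach is approached as far as the arm can. The fingers move at their own pace and stop on an object; the grip force is fixed at half the most. Time passes only in rows, so rows that do not move let the fingers close. It prints the time, the measured TCP pose, the force, the opening and the grip force at its end. Input that does not fit is refused with a message, and nothing moves.
- manip.read_state(): the state, without advancing time (a new reading comes with each control period).
- manip.get_image(name): name is "scene" or "top" or "wrist"; returns the picture (420x560x3 uint8, blue, green, red); there is no depth.
- manip.calibration(name): a dict with "vertical_fov" (degrees; the focal length in pixels is half the picture's height over the tangent of half this angle, whatever the lens; pixels are square), "cx", "cy" (the principal point, pixels), "origin" and "orientation" of the camera in the world. Camera axes: x right, y up, looking along -z (the intrinsics and any distortion apply to the point x, -y, -z); pixel columns grow to the right and rows downward; lengths in m; the calibration is good to about 2 mm. The wrist camera is an equidistant fisheye: a pixel r from the principal point sees the ray r / f radians off the axis. A picture is of the moment at which its call begins: read the wrist's pose just before it. calibration takes no time and is no camera call; for the wrist camera it gives the pose at the moment of the call.
- manip.close_job(): hands the job in; it is judged then, once.
The state is a dict: "clock": time; "q": joint angles; "joint_velocities": joint speeds; "effort": joint torques, N m; "position": TCP position; "tcp_rot": TCP orientation; "ft_force": force on the tool from outside, world axes, zero at the start; "wrist_torque": the same for the moment, N m; "opening": finger opening in m; "finger_force": force on a finger pad.
Only numpy, scipy, OpenCV 4.12 (cv2) and the standard library are available. Lean on these libraries where they do the work, as an engineer would, in place of code of your own. Each camera call takes 0.05 s, during which the arm holds its last target. There are 200 camera calls.

## Working session

There is one attempt and no reset: what is moved stays moved. The work goes in short steps, Python scripts to look and compute and a shell command to move; the robot and the scene stay as the last step left them, time stands still between calls to the robot, and variables do not carry over. Pictures are saved under pics/ and viewed, at most 10 in all, crops included, and the job is handed in when it is done.

```bash
mkdir -p pics; cat > h.py <<'E'
import numpy as np, cv2
from scipy.spatial.transform import Rotation as R
from workcell import manip
def rot(q): return R.from_quat([q[1],q[2],q[3],q[0]]).as_matrix()
def snap(n,f):
    c=manip.calibration(n); im=manip.get_image(n); cv2.imwrite('pics/'+f,im); return im,c
def F(c): return 210/np.tan(np.radians(c['vertical_fov']/2))
def ray(c,u,v,fish=False):
    f=F(c); d=np.array([u-c['cx'],v-c['cy']])
    if fish:
        r=np.hypot(*d); k=np.sin(r/f)/max(r,1e-9); p=np.array([d[0]*k,-d[1]*k,-np.cos(r/f)])
    else: p=np.array([d[0]/f,-d[1]/f,-1])
    p=rot(c['orientation'])@p; return np.array(c['origin']),p/np.linalg.norm(p)
def proj(c,P,fish=False):
    p=rot(c['orientation']).T@(np.array(P)-c['origin']); f=F(c); x,y,z=p[0],-p[1],-p[2]
    if fish:
        s=np.hypot(x,y); k=np.arctan2(s,z)*f/max(s,1e-9); return c['cx']+x*k,c['cy']+y*k
    return c['cx']+f*x/z,c['cy']+f*y/z
def tri(rays):
    A=sum(np.eye(3)-np.outer(d,d) for o,d in rays); b=sum((np.eye(3)-np.outer(d,d))@o for o,d in rays)
    X=np.linalg.solve(A,b); return X,[np.linalg.norm(np.cross(X-o,d)) for o,d in rays]
def onz(c,u,v,z,fish=False):
    o,d=ray(c,u,v,fish); return o+d*(z-o[2])/d[2]
E
python3 - <<'E'
from h import *
for n in ['scene','top','wrist']:
    im,c=snap(n,n+'0.png'); print(n,c)
a=cv2.imread('pics/scene0.png');b=cv2.imread('pics/top0.png')
print(manip.read_state())
E
```

```text
scene {'vertical_fov': 47.44617057665741, 'cx': 286.8476656220447, 'cy': 214.13105517618231, 'origin': array([1.0501053 , 0.25140051, 1.10982197]), 'orientation': array([0.4591044 , 0.12212801, 0.2362019 , 0.84765357])}
top {'vertical_fov': 43.763019316500596, 'cx': 275.89192217498044, 'cy': 211.96295547219367, 'origin': array([ 0.34690324, -0.09765787,  1.16902887]), 'orientation': array([ 0.71347292,  0.06078007, -0.05353483, -0.69598578])}
wrist {'vertical_fov': 65.70646984690485, 'cx': 280.2620398508722, 'cy': 212.3822794883151, 'origin': array([0.17646482, 0.55145908, 0.37280551]), 'orientation': array([ 0.83447486, -0.12004074, -0.07545784,  0.5324923 ])}
{'clock': 0.15, 'q': array([1.02568747e+00, 3.77856864e-01, 7.99376111e-02, 1.27435083e+00,
       1.06093870e-05, 1.46049799e+00]), 'joint_velocities': array([ 0.00100591, -0.00161486,  0.00296879, -0.00036378,  0.0012591 ,
       -0.00081477]), 'effort': array([ 7.23730082e-04, -4.64036214e+01,  2.70170295e+01,  1.39166624e-02,
       -7.70258021e-05, -1.41942360e-05]), 'position': array([0.24195448, 0.52109103, 0.23059927]), 'tcp_rot': array([-2.42201789e-04,  2.15696637e-01,  9.76460147e-01, -6.95958940e-04]), 'ft_force': array([-0.42475363,  0.40084178, -1.00193793]), 'wrist_torque': array([ 0.03872948, -0.04420074, -0.02895252]), 'finger_force': 0.0, 'opening': 0.08556330773495509}
```

View pics/top0.png

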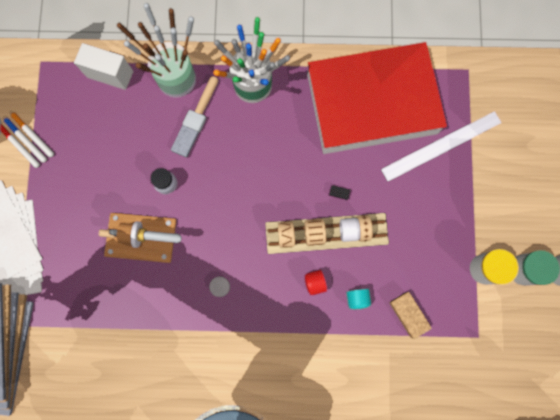

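View pics/scene0.png

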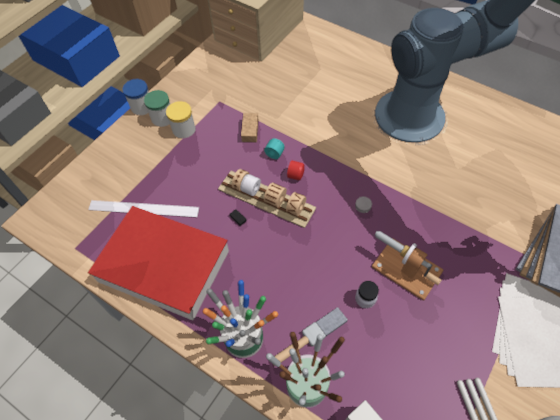

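The top view shows the stand at (140,238) with its rod pointing right to (180,238). The rack runs (267..388, 233), holding drums at (287,235), (316,233) and (366,229) and the grey cap at (350,230). The red (316,282) and turquoise (359,298) look-alikes are off the rack. In the scene view the rack is at (267,198) and the rod tip at (380,238). Next I'll zoom in on both views.

```bash
python3 - <<'E'
import cv2,numpy as np
a=cv2.imread('pics/top0.png');b=cv2.imread('pics/scene0.png')
def cr(im,x,y,w,h,s): return cv2.resize(im[y:y+h,x:x+w],None,fx=s,fy=s,interpolation=cv2.INTER_CUBIC)
# 400x300 each
m=np.vstack([np.hstack([cr(a,260,200,133,75,3*1.0),cr(b,212,160,133,75,3)]),np.hstack([cr(a,95,195,133,100,3),cr(b,340,200,133,100,3)])])
cv2.imwrite('pics/crop1.png',m);print(m.shape)
E
```

```text
(525, 798, 3)
```

View pics/crop1.png

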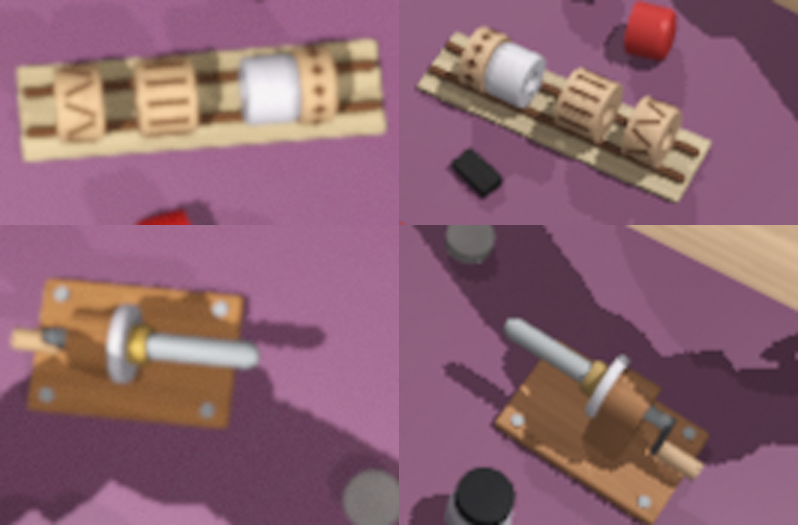

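Crop: going left to right in the top view, the rack holds a zigzag drum (about 34 mm, the spare), a barred drum (about 42 mm, the widest), the white aluminium cap with its open rim towards the stand, and a dotted drum (about 26 mm, the narrowest). Candidates for the drums in the top view:
- (287,235) is the spare.
- **(316,233)** is the wide drum.
- **(366,229)** is the narrow drum.

Candidates for the cap are **(350,230)** in aluminium, (316,282) in red and (359,298) in turquoise. I choose the aluminium one. Next come rough positions.

```bash
python3 - <<'E'
from h import *
t=manip.calibration('top');s=manip.calibration('scene')
for n,p in dict(r1=(266,222.7),r2=(386,213.3),r3=(388.3,244.3),r4=(268.3,253.3)).items(): print(n,onz(t,*p,.008).round(4))
print('flange',onz(t,136.3,235,.075),'tip',onz(t,180.7,239,.075))
print(tri([ray(t,180.7,239),ray(s,377.7,233.3)]), tri([ray(t,138,235),ray(s,407,252.7)]))
# drum tops from both views: wide (crop 167,97 / 588,103), narrow(319,87 / 482,57)
for n,a,b in [('wide',(167,97),(588,100)),('narrow',(319,87),(480,55)),('spare',(80,103),(652,130)),('cap',(270,88),(510,72))]:
  print(n,tri([ray(t,260+a[0]/3,200+a[1]/3),ray(s,212+(b[0]-399)/3,160+b[1]/3)]))
st=manip.read_state();w=manip.calibration('wrist')
T=rot(st['tcp_rot']);print('tool axes',T.round(3)); print('cam in tool',T.T@(w['origin']-st['position']),(T.T@rot(w['orientation'])).round(3))
E
```

```text
r1 [ 0.5114 -0.0617  0.008 ]
r2 [ 0.5392 -0.3305  0.008 ]
r3 [ 0.4695 -0.335   0.008 ]
r4 [ 0.4429 -0.0688  0.008 ]
flange [0.46904261 0.20903666 0.075     ] tip [0.46287738 0.11478782 0.075     ]
(array([0.4622327 , 0.11835267, 0.07007171]), [np.float64(0.002832560297063523), np.float64(0.002832560297063589)]) (array([0.46991131, 0.20566377, 0.07120421]), [np.float64(0.0008858984963153902), np.float64(0.0008858984963154203)])
wide (array([ 0.48729619, -0.16983577,  0.04358019]), [np.float64(0.0012963774921241125), np.float64(0.0012963774921241253)])
narrow (array([ 0.49802014, -0.28057731,  0.04017296]), [np.float64(0.000598548479773919), np.float64(0.0005985484797739497)])
spare (array([ 0.48150492, -0.10661999,  0.04046503]), [np.float64(0.0019216576088300326), np.float64(0.0019216576088300038)])
cap (array([ 0.49717672, -0.24636907,  0.03852775]), [np.float64(0.0005268807171627935), np.float64(0.0005268807171627878)])
tool axes [[-0.907  0.421 -0.001]
 [ 0.421  0.907 -0.001]
 [ 0.    -0.001 -1.   ]]
cam in tool [ 0.07220672 -0.00020003 -0.14231406] [[-0.     0.96   0.281]
 [ 1.     0.     0.   ]
 [ 0.     0.281 -0.96 ]]
```

The rows are not in the units I measure in: shifts go in units of 5 mm and turns go in units of 0.1 rad. I convert before sending: -0.359 m is -71.8, -0.242 m is -48.4, 1.22 rad is 12.2.

```bash
python3 -m creep '[{"x": -36,"y": -24.2,"rz": 6,"jaw": 0.085},{"x": -36,"y": -24.2,"rz": 6,"jaw": 0.085},{"x": -36,"y": -24.2,"rz": 6,"jaw": 0.085},{"x": -36,"y": -24.2,"rz": 6,"jaw": 0.085},{"x": -36,"y": -24.2,"rz": 6,"jaw": 0.085},{"x": -36,"y": -24.2,"rz": 6,"jaw": 0.085},{"x": -71.8,"y": -48.4,"z": 16,"rz": 12.2,"jaw": 0.085},{"x": -71.8,"y": -48.4,"z": 16,"rz": 12.2,"jaw": 0.085},{"x": -71.8,"y": -48.4,"z": 16,"rz": 12.2,"jaw": 0.085},{"x": -71.8,"y": -48.4,"z": 16,"rz": 12.2,"jaw": 0.085},{"x": -71.8,"y": -48.4,"z": 16,"rz": 12.2,"jaw": 0.085},{"x": -71.8,"y": -48.4,"z": 16,"rz": 12.2,"jaw": 0.085},{"x": -71.8,"y": -48.4,"z": 16,"rz": 12.2,"jaw": 0.085},{"x": -71.8,"y": -48.4,"z": 16,"rz": 12.2,"jaw": 0.085},{"x": -71.8,"y": -48.4,"z": 16,"rz": 12.2,"jaw": 0.085}]'
python3 - <<'E'
from h import *
im,c=snap('wrist','w1.png'); print(manip.read_state()['position'],c); np.save('c1.npy',c,allow_pickle=True)
E
```

```text
clock: 1.4
position: [0.4654, 0.1516, 0.1514]
tcp_rot: [-0.0, 0.736, 0.677, 0.0]
ft_force: [-0.1, 0.7, -0.8]
opening: 0.0851
finger_force: 0.0
[0.46550393 0.15191532 0.1516751 ] {'vertical_fov': 65.70646984690485, 'cx': 280.2620398508722, 'cy': 212.3822794883151, 'origin': array([0.47076352, 0.22284875, 0.29379044]), 'orientation': array([ 0.98904497, -0.14162278,  0.00645646, -0.0411261 ])}
```

View pics/w1.png

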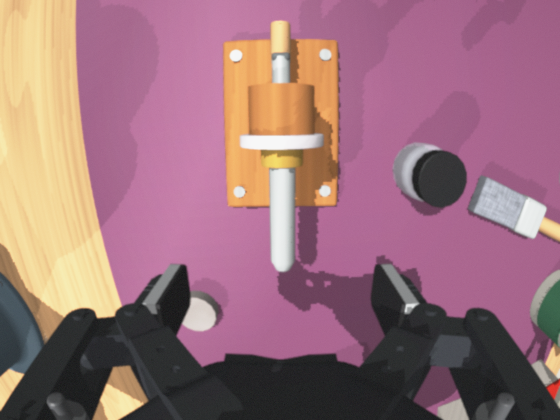

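The wrist view shows the rod running from the flange face (281,148) to its tip (283,270), the brass collar at (282,158), and finger tips symmetric about column 281. Nothing blocks the rod. Next I'll measure its edges.

```bash
python3 - <<'E'
from h import *
im=cv2.imread('pics/w1.png').astype(float); c=np.load('c1.npy',allow_pickle=True).item()
sat=im.max(2)-im.min(2); 
for v in list(range(172,264,8)):
    row=cv2.GaussianBlur(im,(1,3),0)[v]; g=row[:,1]-row[:,2]*0.5-row[:,0]*.5  # green minus purple
    e=np.gradient(g); a=240+np.argmax(e[240:282]); b=283+np.argmin(e[283:325])
    def sub(i,s): 
        y=s*e[i-1:i+2]; return i+0.5*(y[0]-y[2])/(y[0]-2*y[1]+y[2])
    l,r=sub(a,1),sub(b,-1); m=(l+r)/2
    A=onz(c,l,v,.075);B=onz(c,r,v,.075); print(v,round(l,1),round(r,1),((A+B)/2).round(4),'w',round(np.linalg.norm(A-B)*1e3,1))
print(im[255:285,283,1].astype(int)); print(im[128:180,283].astype(int)[:,1])
for v in (272,150,146): print(v,onz(c,283,v,.075,True),onz(c,281,v,.103,True))
E
```

```text
172 269.3 294.5 [0.4687 0.1874 0.075 ] w 17.0
180 269.6 294.3 [0.4682 0.1819 0.075 ] w 16.8
188 269.9 294.7 [0.468  0.1764 0.075 ] w 17.0
196 269.9 294.1 [0.4674 0.1708 0.075 ] w 16.7
204 269.8 294.1 [0.4669 0.1651 0.075 ] w 16.9
212 269.1 294.7 [0.4664 0.1593 0.075 ] w 17.9
220 269.2 294.7 [0.4659 0.1534 0.075 ] w 18.0
228 269.5 294.7 [0.4655 0.1475 0.075 ] w 17.9
236 269.7 294.7 [0.4651 0.1414 0.075 ] w 17.9
244 269.9 294.5 [0.4646 0.1353 0.075 ] w 17.7
252 269.9 294.6 [0.4642 0.1291 0.075 ] w 17.9
260 270.4 294.3 [0.4637 0.1228 0.075 ] w 17.5
[234 233 233 233 233 234 234 233 233 233 231 230 228 226 223 213 164 103
  73  69  68  65  67  69  67  67  68  66  67  67]
[138 136 138 139 137 137 142 189 242 247 247 246 247 247 247 247 247 247
 247 246 242 209 145 124 124 122 122 133 170 194 199 198 199 197 197 197
 196 198 195 185 188 226 235 236 236 236 237 236 237 236 236 236]
272 [0.46336922 0.11254088 0.075     ] [0.46301273 0.12676664 0.103     ]
150 [0.47065998 0.20245562 0.075     ] [0.46950594 0.20516196 0.103     ]
146 [0.47088208 0.20515804 0.075     ] [0.46970181 0.20751832 0.103     ]
```

```bash
cat > rod.py <<'E'
from h import *
def edges(im,v,lo,mid,hi):
    g=(im[v-1:v+2].mean(0)); g=g[:,1]-g[:,2]*.5-g[:,0]*.5; e=np.gradient(g)
    a=lo+np.argmax(e[lo:mid]); b=mid+np.argmin(e[mid:hi])
    def sub(i,s):
        y=s*e[i-1:i+2]; return i+0.5*(y[0]-y[2])/(y[0]-2*y[1]+y[2])
    return sub(a,1),sub(b,-1)
E
python3 - <<'E'
from rod import *
im=cv2.imread('pics/w1.png').astype(float); c=np.load('c1.npy',allow_pickle=True).item()
P=[];W=[]
for v in range(174,262,6):
    l,r=edges(im,v,255,282,308); A=onz(c,l,v,.075,True);B=onz(c,r,v,.075,True); P.append((A+B)/2);W.append(np.linalg.norm(A-B)*1e3)
P=np.array(P);print(np.round(W,1)); f=np.polyfit(P[:,1],P[:,0],1);print(f,np.std(P[:,0]-np.polyval(f,P[:,1])))
st=manip.read_state();T=rot(st['tcp_rot']);print(T.round(4),st['position'])
print('x at y=.1135,.2035',np.polyval(f,[.1135,.2035]),'rodangle',np.degrees(np.arctan(f[0])),'tool',np.degrees(np.arctan2(T[0,0],T[1,0])))
# finger tip detection check: where TCP projects
for z in (0,-.013): print(proj(c,st['position']+T[:,2]*z,True))
# desk-base corner heights check of stand: from top view
E
```

```text
[17.1 16.9 16.8 17.1 16.5 17.  17.9 18.  17.9 18.  17.9 18.  17.9 18.
 18.1]
[0.07775555 0.45410358] 8.314032414775136e-05
[[ 8.200e-02  9.966e-01  1.000e-04]
 [ 9.966e-01 -8.200e-02  6.000e-04]
 [ 7.000e-04  0.000e+00 -1.000e+00]] [0.46550393 0.15191532 0.1516751 ]
x at y=.1135,.2035 [0.46292883 0.46992683] rodangle 4.446118984082461 tool 4.705046418767463
(np.float64(281.94578976271555), np.float64(270.7646265993025))
(np.float64(282.0488449814507), np.float64(283.6194185158846))
```

Scaled: -0.318 m is -63.6, 0.0487 m is 9.74, -0.183 rad is -1.83.

```bash
python3 -m creep '[{"x": -63.6,"y": 9.74,"rz": -1.83,"jaw": 0.085},{"x": -63.6,"y": 9.74,"rz": -1.83,"jaw": 0.085},{"x": -63.6,"y": 9.74,"rz": -1.83,"jaw": 0.085},{"x": -63.6,"y": 9.74,"rz": -1.83,"jaw": 0.085},{"x": -63.6,"y": 9.74,"rz": -1.83,"jaw": 0.085},{"x": -63.6,"y": 9.74,"rz": -1.83,"jaw": 0.085},{"x": -63.6,"y": 9.74,"rz": -1.83,"jaw": 0.085},{"x": -63.6,"y": 9.74,"rz": -1.83,"jaw": 0.085},{"x": -63.6,"y": 9.74,"rz": -1.83,"jaw": 0.085},{"x": -63.6,"y": 9.74,"rz": -1.83,"jaw": 0.085},{"x": -63.6,"y": 9.74,"rz": -1.83,"jaw": 0.085}]'
python3 - <<'E'
from h import *
im,c=snap('wrist','w2.png'); st=manip.read_state();T=rot(st['tcp_rot']);print(st['position'],np.degrees(np.arctan2(T[0,0],T[1,0]))); np.save('c2.npy',c,allow_pickle=True)
E
```

```text
clock: 2.37
position: [0.4879, -0.1687, 0.1516]
tcp_rot: [-0.0, 0.671, 0.742, 0.0]
ft_force: [-0.2, 0.4, 0.2]
opening: 0.085
finger_force: 0.0
[ 0.48776192 -0.16825677  0.15148798] -5.816244129946285
```

View pics/w2.png

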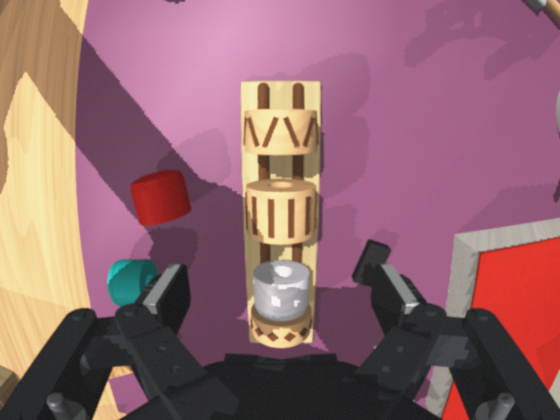

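The wrist view shows the spare (280,132), the wide drum (281,212, sides at columns 246 and 316), the cap with its rim up-image (281,272) and the narrow drum (281,327), all in line with the tool. The wide drum's silhouette width puts its axis at z ≈ 0.040, close to the expected 0.041. Next I'll measure edges precisely.

```bash
python3 - <<'E'
from rod import *
im=cv2.imread('pics/w2.png').astype(float); c=np.load('c2.npy',allow_pickle=True).item()
def lineL(y,x,z): return proj(c,(x,y,z),True)
for v in (200,212,224,232):
    g=im[v-1:v+2].mean(0)[:,1]; e=np.gradient(g); a=230+np.argmax(e[230:262]);b=300+np.argmin(e[300:335]); print(v,a,b,(a+b)/2)
from numpy import round as rd
print('col',im[170:262,276:287,1].mean(1).astype(int))
for u in (256,306): print(u,im[170:262,u-2:u+3,1].mean(1).astype(int))
print('tops z=.069:',[(y,rd(lineL(y,.4878,.069),1)) for y in (-.145,-.149,-.185,-.189,-.193)])
E
python3 - <<'E'
import cv2
a=cv2.imread('pics/w2.png')[90:350,225:340]; cv2.imwrite('pics/w2c.png',cv2.resize(a[60:],None,fx=3,fy=3,interpolation=2))
E
```

```text
200 256 305 280.5
212 256 305 280.5
224 257 305 281.0
232 257 305 281.0
col [115 116 116 116 118 118 132 161 163 135 127 148 188 207 209 206 197 171
 145 137 138 161 209 229 232 231 230 229 227 226 225 225 225 225 225 225
 225 226 226 228 229 230 231 231 232 232 231 231 231 230 230 230 229 229
 230 230 230 230 231 231 231 231 230 228 227 226 226 227 228 228 228 227
 226 214 172 131 120 127 137 139 141 147 154 156 158 166 179 189 187 171
 157 160]
256 [214 214 214 214 215 217 217 218 217 214 195 154 136 134 134 135 137 139
 140 150 184 214 219 220 221 219 204 175 158 156 156 157 157 158 157 157
 157 156 154 149 148 147 147 147 146 147 147 147 144 137 134 133 132 130
 127 126 125 124 117  97  86  84  82  84  98 120 135 140 139 140 138 136
 134 134 135 135 136 136 135 136 136 136 136 136 136 137 136 136 136 136
 135 135]
306 [117 118 117 117 119 119 126 155 193 202 187 154 136 132 133 136 140 141
 140 147 161 168 169 169 170 166 145 117 107 107 106 106 107 106 105 102
 101 100 100 100 100  99  99 101 100 100  99  97  95  95  95  94  94  94
  94  94  94  93  92  91  89  88  88  92 109 134 150 153 152 145 130 116
 111 110 110 118 144 178 195 197 199 200 200 199 200 200 200 201 201 200
 200 199]
tops z=.069: [(-0.145, array([284.6, 188.3])), (-0.149, array([284. , 193.8])), (-0.185, array([279. , 240.9])), (-0.189, array([278.5, 245.9])), (-0.193, array([278. , 250.8]))]
```

View pics/w2c.png

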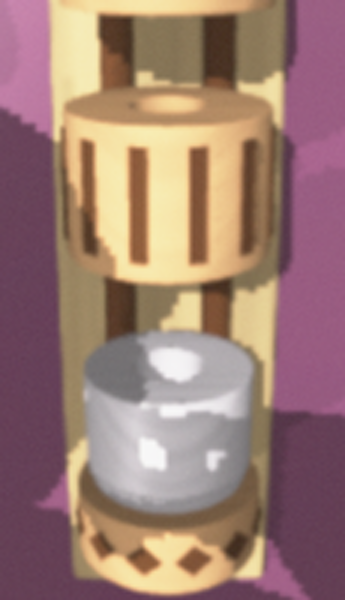

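Wide drum: top edges at y = −0.1475 and −0.1875, so 40 mm wide as it should be, with centre about (0.488, −0.168, 0.041). That is right under the tool. I'll descend and grip.

```bash
python3 -m creep '[{"z": 8,"jaw": 0.085},{"z": 16,"jaw": 0.085},{"x": 0.2,"z": 22,"jaw": 0.085},{"x": 0.2,"z": 26.7,"jaw": 0.085},{"x": 0.2,"z": 26.7,"jaw": 0.085},{"x": 0.2,"z": 26.7,"jaw": 0.085},{"x": 0.2,"z": 26.7,"jaw": 0},{"x": 0.2,"z": 26.7,"jaw": 0},{"x": 0.2,"z": 26.7,"jaw": 0},{"x": 0.2,"z": 26.7,"jaw": 0},{"x": 0.2,"z": 26.7,"jaw": 0},{"x": 0.2,"z": 26.7,"jaw": 0},{"x": 0.2,"z": 26.7,"jaw": 0},{"x": 0.2,"z": 26.7,"jaw": 0}]'
```

```text
clock: 3.58
position: [0.4885, -0.1699, 0.0202]
tcp_rot: [0.001, 0.671, 0.741, 0.0]
ft_force: [-3.3, -0.3, 8.4]
opening: 0.0541
finger_force: 62.5
```

Scaled: -0.09 m is -18, 0.25 m is 50, 0.179 rad is 1.79.

```bash
python3 -m creep '[{"z": -8,"jaw": 0},{"z": -16,"jaw": 0},{"z": -18,"jaw": 0},{"x": 50,"y": -0.6,"z": -18,"rz": 1.79,"jaw": 0},{"x": 50,"y": -0.6,"z": -18,"rz": 1.79,"jaw": 0},{"x": 50,"y": -0.6,"z": -18,"rz": 1.79,"jaw": 0},{"x": 50,"y": -0.6,"z": -18,"rz": 1.79,"jaw": 0},{"x": 50,"y": -0.6,"z": -18,"rz": 1.79,"jaw": 0},{"x": 50,"y": -0.6,"z": -18,"rz": 1.79,"jaw": 0},{"x": 50,"y": -0.6,"z": -18,"rz": 1.79,"jaw": 0},{"x": 50,"y": -0.6,"z": -7.2,"rz": 1.79,"jaw": 0},{"x": 50,"y": -0.6,"z": -7.2,"rz": 1.79,"jaw": 0},{"x": 50,"y": -0.6,"z": -7.2,"rz": 1.79,"jaw": 0},{"x": 50,"y": -0.6,"z": -7.2,"rz": 1.79,"jaw": 0}]'
python3 - <<'E'
from h import *
im,c=snap('wrist','w3.png'); st=manip.read_state();T=rot(st['tcp_rot']);print(st['position'],np.degrees(np.arctan2(T[0,0],T[1,0])),st['ft_force']); np.save('c3.npy',c,allow_pickle=True)
E
```

```text
clock: 4.75
position: [0.4596, 0.0791, 0.054]
tcp_rot: [-0.0, 0.735, 0.678, -0.0]
ft_force: [-0.3, -0.1, -0.6]
opening: 0.0546
finger_force: 64.2
[0.46076957 0.07902155 0.05482461] 4.612878553299934 [ 0.35893756  0.20413638 -0.42020073]
```

View pics/w3.png

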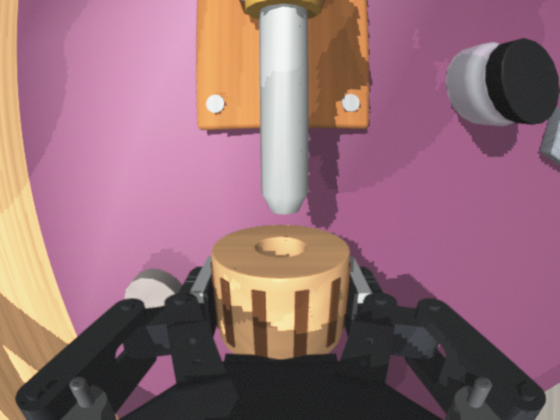

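The rod's axis lies at about column 283.5, tip at row 213. The held drum's axis is at about column 280.5, with its bore at (280.5,247) and end face spanning rows 226 to 270. The drum sits straight in the pads but slightly left of the rod, so I'll measure the offset.

```bash
cat > face.py <<'E'
from rod import *
from scipy.optimize import least_squares
def solve(c,T,rows,dz,u=281):
    """rows of points on the drum face at heights zc+dz -> forward distance s along tool x from cam, zc"""
    o=np.array(c['origin']); h=np.array([T[0,0],T[1,0],0]);h/=np.linalg.norm(h)
    def f(p):
        return [proj(c,np.r_[o[:2]+h[:2]*p[0]+np.array([h[1],-h[0]])*0,p[1]+d],True)[1]-r for r,d in zip(rows,dz)]
    r=least_squares(f,[-.05,.075]); P=o+h*r.x[0]; return P[:2].round(4),r.x[1].round(4),r.fun.round(2)
E
python3 - <<'E'
from face import *
im=cv2.imread('pics/w3.png').astype(float); c=np.load('c3.npy',allow_pickle=True).item()
P=[]
for v in range(60,180,10):
    l,r=edges(im,v,245,284,325); A=onz(c,l,v,.075,True);B=onz(c,r,v,.075,True);P.append((A+B)/2); 
    if v%40==0: print(v,l,r,np.linalg.norm(A-B))
P=np.array(P);f=np.polyfit(P[:,1],P[:,0],1);print(f,np.degrees(np.arctan(f[0])),np.polyval(f,[.1,.08]))
print('col',list(zip(range(195,290),im[195:290,279:284,1].mean(1).astype(int))))
for v in (240,252,290,310,325):
    row=im[v-1:v+2].mean(0)[:,1];print(v,row[200:222].astype(int),row[338:362].astype(int))
print([onz(c,u,248,.075,True) for u in (256,305,211,350)])
E
```

```text
80 259.96590909090907 308.07142857142856 0.017617795566919725
120 260.27906976744185 307.77272727272725 0.01751220372886897
160 260.22340425531917 308.04545454545456 0.017934369921457718
[0.07498247 0.45466006] 4.288154675447188 [0.46215831 0.46065866]
col [(195, np.int64(216)), (196, np.int64(216)), (197, np.int64(215)), (198, np.int64(215)), (199, np.int64(214)), (200, np.int64(212)), (201, np.int64(210)), (202, np.int64(209)), (203, np.int64(207)), (204, np.int64(205)), (205, np.int64(203)), (206, np.int64(201)), (207, np.int64(200)), (208, np.int64(197)), (209, np.int64(195)), (210, np.int64(194)), (211, np.int64(192)), (212, np.int64(189)), (213, np.int64(176)), (214, np.int64(144)), (215, np.int64(120)), (216, np.int64(115)), (217, np.int64(114)), (218, np.int64(114)), (219, np.int64(114)), (220, np.int64(114)), (221, np.int64(114)), (222, np.int64(113)), (223, np.int64(112)), (224, np.int64(111)), (225, np.int64(115)), (226, np.int64(115)), (227, np.int64(117)), (228, np.int64(120)), (229, np.int64(120)), (230, np.int64(121)), (231, np.int64(122)), (232, np.int64(122)), (233, 
[... 1650 characters left out ...]
27 112  77  48  39  35  30  27  26  27  29  40  60  87 122 161
 173 175 157 113] [ 64  79 107 119 126 122 114 101  89  73  53  40  37  38  39  37  41  44
  63  97 125 134 134 136]
310 [41 36 33 31 34 38 37 40 33 27 28 26 27 26 30 41 59 78 91 95 98 97] [109 124 121 116 109  99  87  74  51  39  37  37  36  44  58  73  78  74
  68  49  38  37  40  39]
325 [ 44  42  43  45  45  43  45  44  41  39  35  28  25  28  27  35  46  59
  75 103 127 169] [97 96 96 90 75 58 45 34 30 31 31 30 37 43 44 45 43 42 43 45 44 45 45 43]
[array([0.45074816, 0.10089959, 0.075     ]), array([0.4704871 , 0.09931689, 0.075     ]), array([0.43220466, 0.10217382, 0.075     ]), array([0.48898983, 0.09762075, 0.075     ])]
```

```bash
python3 - <<'E'
from face import *
c=np.load('c3.npy',allow_pickle=True).item(); st=manip.read_state();T=rot(st['tcp_rot']);print(st['position'])
print(solve(c,T,[236.3,254.8,277.9],[-.0102,.0102,.028]), solve(c,T,[225,277.9],[-.028,.028]))
# rod tip: underside/top of tip end
print('tip y if z=.0805',onz(c,283.5,213.8,.0805,True),'z=.0695',onz(c,283.5,213.8,.0695,True))
E
```

```text
[0.46076957 0.07902155 0.05482461]
(array([0.4608, 0.1018]), np.float64(0.0758), array([-0.3 ,  0.48, -0.19])) (array([0.4606, 0.0992]), np.float64(0.071), array([0., 0.]))
tip y if z=.0805 [0.46302034 0.11603086 0.0805    ] z=.0695 [0.46285678 0.11275587 0.0695    ]
```

Scaled: 0.005 m is 1, 0.0015 m is 0.3, -0.003 rad is -0.03.

```bash
python3 -m creep '[{"y": 0.3,"z": 0.16,"rz": -0.03,"jaw": 0},{"x": 1,"y": 0.3,"z": 0.16,"rz": -0.03,"jaw": 0},{"x": 2,"y": 0.3,"z": 0.16,"rz": -0.03,"jaw": 0},{"x": 3,"y": 0.3,"z": 0.16,"rz": -0.03,"jaw": 0},{"x": 4,"y": 0.3,"z": 0.16,"rz": -0.03,"jaw": 0},{"x": 5,"y": 0.28,"z": 0.16,"rz": -0.03,"jaw": 0},{"x": 6,"y": 0.28,"z": 0.16,"rz": -0.03,"jaw": 0},{"x": 6,"y": 0.28,"z": 0.16,"rz": -0.03,"jaw": 0}]'; python3 -m creep '[{"x": 1,"jaw": 0},{"x": 2,"jaw": 0},{"x": 3,"jaw": 0},{"x": 4,"jaw": 0},{"x": 4,"jaw": 0}]'
```

```text
clock: 5.47
position: [0.4639, 0.1103, 0.0531]
tcp_rot: [-0.0, 0.733, 0.68, 0.0]
ft_force: [0.4, 0.9, -0.0]
opening: 0.0541
finger_force: 64.3
clock: 5.88
position: [0.4656, 0.1301, 0.0532]
tcp_rot: [-0.0, 0.733, 0.68, 0.001]
ft_force: [-0.3, 0.8, 2.8]
opening: 0.0543
finger_force: 64.6
```

```bash
python3 -m creep '[{"x": 1,"z": -0.12,"jaw": 0},{"x": 2,"z": -0.12,"jaw": 0},{"x": 3,"z": -0.12,"jaw": 0},{"x": 4,"z": -0.12,"jaw": 0},{"x": 4,"z": -0.12,"jaw": 0}]'; python3 -m creep '[{"x": 0.4,"jaw": 0},{"x": 0.8,"jaw": 0},{"x": 1.2,"jaw": 0},{"x": 1.6,"jaw": 0},{"x": 1.6,"jaw": 0}]'
```

```text
clock: 6.3
position: [0.4667, 0.1501, 0.0534]
tcp_rot: [-0.0, 0.733, 0.68, 0.0]
ft_force: [-0.2, -0.2, -1.1]
opening: 0.0541
finger_force: 64.4
clock: 6.72
position: [0.4674, 0.1573, 0.0536]
tcp_rot: [-0.0, 0.734, 0.679, 0.0]
ft_force: [0.0, -0.8, -0.4]
opening: 0.0538
finger_force: 64.4
```

```bash
python3 - <<'E'
from h import *
im,c=snap('wrist','w4.png'); st=manip.read_state();print(st['position'],st['ft_force']); np.save('c4.npy',c,allow_pickle=True)
E
```

```text
[0.46746045 0.15709969 0.05363412] [-0.88500156  0.14945274  0.1416469 ]
```

View pics/w4.png

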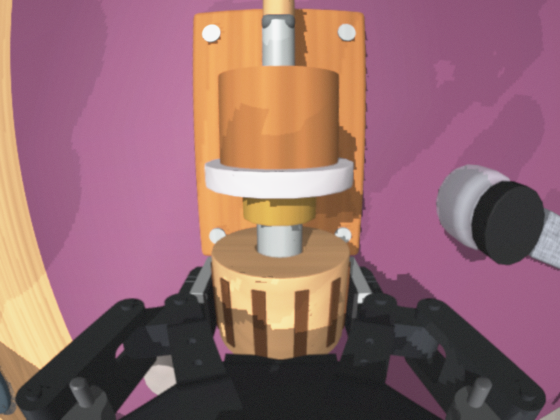

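The drum is on the rod (face rim at row 278, bore around the rod at (280,250)). The collar face is at row ~219 and the flange rim at row ~193, and there is still a gap between drum and collar.

```bash
python3 - <<'E'
from h import *
im=cv2.imread('pics/w4.png').astype(int); c=np.load('c4.npy',allow_pickle=True).item()
print(list(zip(range(185,285),im[185:285,280])) [0:45:1][::2]); 
print('flange',onz(c,279,194,.103,True),'collar',onz(c,279,221,.0895,True),'face',onz(c,280,278,.103,True))
E
```

```text
[(185, array([244, 242, 244])), (187, array([244, 242, 244])), (189, array([244, 242, 244])), (191, array([244, 243, 244])), (193, array([244, 243, 244])), (195, array([244, 243, 244])), (197, array([228, 228, 233])), (199, array([ 71, 110, 134])), (201, array([ 52,  99, 125])), (203, array([ 53, 100, 125])), (205, array([ 65, 127, 160])), (207, array([ 83, 172, 216])), (209, array([ 87, 174, 218])), (211, array([ 86, 173, 218])), (213, array([ 86, 173, 217])), (215, array([ 86, 173, 218])), (217, array([ 86, 173, 218])), (219, array([ 86, 174, 218])), (221, array([ 84, 170, 216])), (223, array([ 84, 171, 216])), (225, array([125, 175, 208])), (227, array([212, 216, 214])), (229, array([216, 218, 215]))]
flange [0.4701908  0.20714952 0.103     ] collar [0.4691468 0.1945309 0.0895   ] face [0.46835071 0.17962108 0.103     ]
```

```bash
python3 -m creep '[{"x": 0.6,"jaw": 0},{"x": 1.2,"jaw": 0},{"x": 1.8,"jaw": 0},{"x": 2,"jaw": 0},{"x": 2.2,"jaw": 0},{"x": 2.2,"jaw": 0}]';python3 -m creep '[{"x": 0.2,"jaw": 0},{"x": 0.2,"jaw": 0}]'; python3 -m creep '[{"x": 0.2,"jaw": 0},{"x": 0.2,"jaw": 0}]'
```

```text
clock: 7.27
position: [0.4683, 0.1682, 0.0536]
tcp_rot: [0.0, 0.734, 0.679, 0.0]
ft_force: [-1.1, -0.3, -1.6]
opening: 0.0538
finger_force: 64.4
clock: 7.43
position: [0.4683, 0.169, 0.0536]
tcp_rot: [-0.0, 0.734, 0.679, 0.0]
ft_force: [-0.0, -0.4, -0.9]
opening: 0.0539
finger_force: 64.4
clock: 7.6
position: [0.4684, 0.17, 0.0536]
tcp_rot: [-0.0, 0.734, 0.679, 0.0]
ft_force: [0.1, -0.7, -0.3]
opening: 0.054
finger_force: 64.4
```

```bash
python3 -m creep '[{"x": 0.2,"jaw": 0},{"x": 0.2,"jaw": 0}]';python3 -m creep '[{"x": 0.2,"jaw": 0},{"x": 0.2,"jaw": 0}]'; python3 -m creep '[{"x": 0.2,"jaw": 0},{"x": 0.2,"jaw": 0}]'
```

```text
clock: 7.77
position: [0.4685, 0.1705, 0.0536]
tcp_rot: [0.0, 0.734, 0.679, -0.0]
ft_force: [-0.2, -2.1, 1.1]
opening: 0.054
finger_force: 64.4
clock: 7.93
position: [0.4684, 0.1706, 0.0536]
tcp_rot: [0.001, 0.734, 0.679, -0.001]
ft_force: [0.1, -5.3, 0.9]
opening: 0.0543
finger_force: 64.5
clock: 8.1
position: [0.4685, 0.1713, 0.0536]
tcp_rot: [0.001, 0.734, 0.679, -0.001]
ft_force: [0.2, -7.5, 1.8]
opening: 0.0542
finger_force: 64.5
```

Contact with the collar is felt at TCP y ≈ 0.1707 with only 2 to 7 N. Now I'll release, rise and look over the narrow drum.

The rows are not in the units I measure in: shifts go in units of 5 mm and turns go in units of 0.1 rad. I convert before sending: -0.097 m is -19.4, -0.06 m is -12.

```bash
python3 -m creep '[{"x": -0.2,"jaw": 0.085},{"x": -0.2,"jaw": 0.085},{"x": -0.2,"jaw": 0.085},{"x": -0.2,"jaw": 0.085},{"x": -0.2,"jaw": 0.085},{"x": -0.2,"z": -6,"jaw": 0.085},{"x": -0.2,"z": -12,"jaw": 0.085},{"x": -0.2,"z": -19.4,"jaw": 0.085}]'; python3 -m creep '[{"x": -91.2,"y": 13.5,"rz": -1.79,"jaw": 0.085},{"x": -91.2,"y": 13.5,"rz": -1.79,"jaw": 0.085},{"x": -91.2,"y": 13.5,"rz": -1.79,"jaw": 0.085},{"x": -91.2,"y": 13.5,"rz": -1.79,"jaw": 0.085},{"x": -91.2,"y": 13.5,"rz": -1.79,"jaw": 0.085},{"x": -91.2,"y": 13.5,"rz": -1.79,"jaw": 0.085},{"x": -91.2,"y": 13.5,"rz": -1.79,"jaw": 0.085},{"x": -91.2,"y": 13.5,"rz": -1.79,"jaw": 0.085},{"x": -91.2,"y": 13.5,"rz": -1.79,"jaw": 0.085},{"x": -91.2,"y": 13.5,"rz": -1.79,"jaw": 0.085},{"x": -91.2,"y": 13.5,"rz": -1.79,"jaw": 0.085},{"x": -91.2,"y": 13.5,"rz": -1.79,"jaw": 0.085},{"x": -91.2,"y": 13.5,"rz": -1.79,"jaw": 0.085},{"x": -91.2,"y": 13.5,"rz": -1.79,"jaw": 0.085}]'
python3 - <<'E'
from h import *
im,c=snap('wrist','w5.png'); st=manip.read_state();T=rot(st['tcp_rot']);print(st['position'],np.degrees(np.arctan2(T[0,0],T[1,0]))); np.save('c5.npy',c,allow_pickle=True)
a=cv2.resize(im[120:320,200:360],None,fx=3,fy=3,interpolation=2);cv2.imwrite('pics/w5c.png',a)
print(list(im[225:300,281].astype(int)[:,1]))
print([(z,y,proj(c,(.4998,y,z),True)) for z in (.069,) for y in (-.269,-.277,-.301)])
E
```

```text
clock: 8.77
position: [0.4668, 0.1717, 0.1502]
tcp_rot: [-0.001, 0.734, 0.679, -0.002]
ft_force: [2.0, 0.7, -0.1]
opening: 0.085
finger_force: 0.0
clock: 9.93
position: [0.5005, -0.2875, 0.1502]
tcp_rot: [-0.001, 0.67, 0.742, 0.0]
ft_force: [-0.1, 1.3, -0.7]
opening: 0.0852
finger_force: 0.0
[ 0.50049774 -0.2865042   0.15029166] -5.882536164631093
[np.int64(143), np.int64(146), np.int64(145), np.int64(144), np.int64(144), np.int64(146), np.int64(145), np.int64(144), np.int64(144), np.int64(142), np.int64(141), np.int64(141), np.int64(140), np.int64(140), np.int64(139), np.int64(141), np.int64(140), np.int64(139), np.int64(133), np.int64(113), np.int64(80), np.int64(64), np.int64(67), np.int64(63), np.int64(63), np.int64(62), np.int64(61), np.int64(63), np.int64(63), np.int64(66), np.int64(62), np.int64(62), np.int64(63), np.int64(65), np.int64(63), np.int64(64), np.int64(63), np.int64(65), np.int64(71), np.int64(84), np.int64(94), np.int64(96), np.int64(93), np.int64(79), np.int64(68), np.int64(63), np.int64(65), np.int64(63), np.int64(65), np.int64(62), np.int64(65), np.int64(65), np.int64(61), np.int64(64), np.int64(63), np.int64(65), np.int64(64), np.int64(63), np.int64(63), np.int64(62), np.int64(65), np.int64(62), np.int64(63), np.int64(63), np.int64(63), np.int64(63), np.int64(67), np.int64(64), np.int64(63), np.int64(62), np.int64(64), np.int64(61), np.int64(64), np.int64(62), np.int64(64)]
[(0.069, -0.269, (np.float64(283.0513725593528), np.float64(195.85156485201026))), (0.069, -0.277, (np.float64(281.8961109201575), np.float64(206.71718430589877))), (0.069, -0.301, (np.float64(278.55694953066825), np.float64(238.08213220034284)))]
```

View pics/w5c.png

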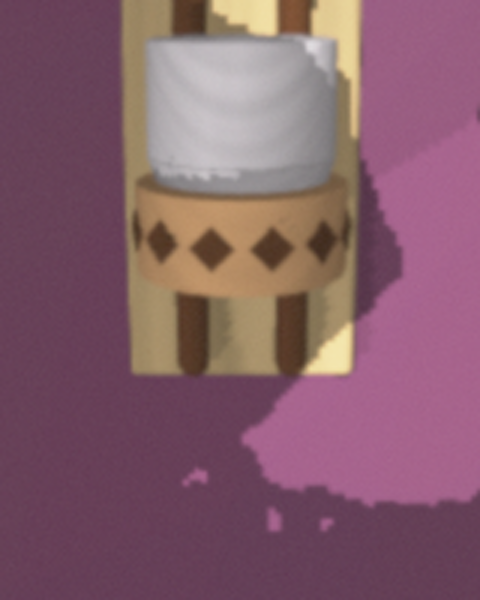

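```bash
python3 - <<'E'
from h import *
c=np.load('c5.npy',allow_pickle=True).item();c2=np.load('c2.npy',allow_pickle=True).item()
im=cv2.imread('pics/w5.png').astype(int); im2=cv2.imread('pics/w2.png').astype(int)
print('p5',[(v,im[v,279:284,1].mean().astype(int)) for v in range(176,232)])
print('p2',[(v,im2[v,279:284,1].mean().astype(int)) for v in range(300,356)])
print('rack end',onz(c,281,244.7,.008,True))
for r5,r2 in((218.5,347.3),): print(tri([ray(c,280.5,r5,True),ray(c2,281,r2,True)]),onz(c,280.5,r5,.069,True),onz(c2,281,r2,.069,True))
for r5,r2 in((133,267),): print('cap rim top',onz(c,280.5,r5,.066,True),)
E
```

```text
p5 [(176, np.int64(161)), (177, np.int64(151)), (178, np.int64(148)), (179, np.int64(145)), (180, np.int64(144)), (181, np.int64(145)), (182, np.int64(145)), (183, np.int64(139)), (184, np.int64(119)), (185, np.int64(100)), (186, np.int64(106)), (187, np.int64(133)), (188, np.int64(145)), (189, np.int64(145)), (190, np.int64(145)), (191, np.int64(144)), (192, np.int64(143)), (193, np.int64(142)), (194, np.int64(142)), (195, np.int64(141)), (196, np.int64(140)), (197, np.int64(142)), (198, np.int64(143)), (199, np.int64(142)), (200, np.int64(143)), (201, np.int64(141)), (202, np.int64(136)), (203, np.int64(133)), (204, np.int64(137)), (205, np.int64(140)), (206, np.int64(139)), (207, np.int64(140)), (208, np.int64(140)), (209, np.int64(138)), (210, np.int64(138)), (211, np.int64(138)), (212, np.int64(138)), (213, np.int64(139)), (214, np.int64(139)), (215, np.int64(140)), (216, np.int64(141)), (217, np.int64(142)), (218, np.int64(142)), (219, np.int64(143)), (220, np.int64(144)), (221, np.int64(144)), (222, np.int64(144)), (223, np.int64(143)), (224, np.int64(144)), (225, np.int64(143
[... 954 characters left out ...]
, np.int64(214)), (338, np.int64(216)), (339, np.int64(221)), (340, np.int64(222)), (341, np.int64(222)), (342, np.int64(221)), (343, np.int64(221)), (344, np.int64(222)), (345, np.int64(223)), (346, np.int64(218)), (347, np.int64(186)), (348, np.int64(113)), (349, np.int64(66)), (350, np.int64(63)), (351, np.int64(62)), (352, np.int64(62)), (353, np.int64(62)), (354, np.int64(62)), (355, np.int64(62))]
rack end [ 0.50469822 -0.33047754  0.008     ]
(array([ 0.49962689, -0.28596372,  0.06866932]), [np.float64(8.187211086938764e-05), np.float64(8.187211086936228e-05)]) [ 0.4996979  -0.28585247  0.069     ] [ 0.49951673 -0.28569582  0.069     ]
cap rim top [ 0.49356145 -0.22534194  0.066     ]
```

The narrow drum's far top edge triangulates from two views to y = −0.2859, z = 0.0687. Its near edge is at −0.262, so it is 24 mm wide as it should be, centred at about (0.4985, −0.274, 0.041). The cap's dome sits just in front of it. I'll grip it and lift straight up.

Scaled: 0.1322 m is 26.44, 0.0126 m is 2.52.

```bash
python3 -m creep '[{"x": 2.52,"y": -0.14,"z": 4,"jaw": 0.085},{"x": 2.52,"y": -0.14,"z": 12,"jaw": 0.085},{"x": 2.52,"y": -0.14,"z": 20,"jaw": 0.085},{"x": 2.52,"y": -0.14,"z": 26.44,"jaw": 0.085},{"x": 2.52,"y": -0.14,"z": 26.44,"jaw": 0.085},{"x": 2.52,"y": -0.14,"z": 26.44,"jaw": 0.085},{"x": 2.52,"y": -0.14,"z": 26.44,"jaw": 0},{"x": 2.52,"y": -0.14,"z": 26.44,"jaw": 0},{"x": 2.52,"y": -0.14,"z": 26.44,"jaw": 0},{"x": 2.52,"y": -0.14,"z": 26.44,"jaw": 0},{"x": 2.52,"y": -0.14,"z": 26.44,"jaw": 0},{"x": 2.52,"y": -0.14,"z": 26.44,"jaw": 0},{"x": 2.52,"y": -0.14,"z": 26.44,"jaw": 0},{"x": 2.52,"y": -0.14,"z": 26.44,"jaw": 0}]'
```

```text
clock: 11.15
position: [0.4996, -0.2772, 0.0217]
tcp_rot: [0.002, 0.67, 0.742, -0.001]
ft_force: [-4.5, -0.3, 8.2]
opening: 0.0541
finger_force: 63.1
```

Scaled: 0.355 m is 71, -0.0374 m is -7.48, 0.18 rad is 1.8.

```bash
python3 -m creep '[{"z": -2,"jaw": 0},{"z": -6,"jaw": 0},{"z": -12,"jaw": 0},{"z": -18,"jaw": 0},{"x": 71,"y": -0.2,"z": -18,"rz": 1.8,"jaw": 0},{"x": 71,"y": -0.2,"z": -18,"rz": 1.8,"jaw": 0},{"x": 71,"y": -0.2,"z": -18,"rz": 1.8,"jaw": 0},{"x": 71,"y": -0.2,"z": -18,"rz": 1.8,"jaw": 0},{"x": 71,"y": -0.2,"z": -18,"rz": 1.8,"jaw": 0},{"x": 71,"y": -0.2,"z": -18,"rz": 1.8,"jaw": 0},{"x": 71,"y": -0.2,"z": -18,"rz": 1.8,"jaw": 0},{"x": 71,"y": -0.2,"z": -18,"rz": 1.8,"jaw": 0},{"x": 71,"y": -0.2,"z": -18,"rz": 1.8,"jaw": 0},{"x": 71,"y": -0.2,"z": -7.48,"rz": 1.8,"jaw": 0},{"x": 71,"y": -0.2,"z": -7.48,"rz": 1.8,"jaw": 0},{"x": 71,"y": -0.2,"z": -7.48,"rz": 1.8,"jaw": 0},{"x": 71,"y": -0.2,"z": -7.48,"rz": 1.8,"jaw": 0}]'
python3 - <<'E'
from h import *
im,c=snap('wrist','w6.png'); st=manip.read_state();T=rot(st['tcp_rot']);print(st['position'],np.degrees(np.arctan2(T[0,0],T[1,0])),st['ft_force']); np.save('c6.npy',c,allow_pickle=True)
E
```

```text
clock: 12.57
position: [0.462, 0.0778, 0.0568]
tcp_rot: [0.0, 0.734, 0.679, 0.0]
ft_force: [0.1, 0.0, 0.4]
opening: 0.0544
finger_force: 63.4
[0.46296616 0.07762357 0.05745158] 4.48062337642875 [-0.18837789  0.39429652  0.75649067]
```

View pics/w6.png

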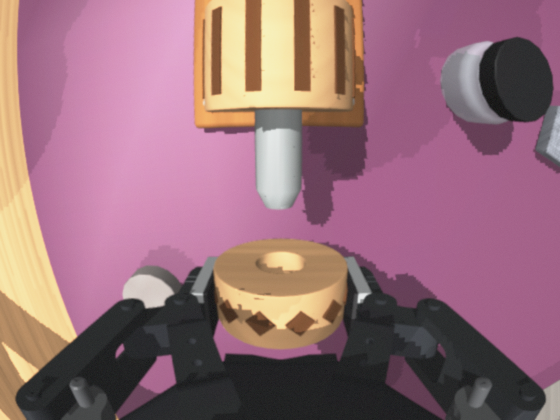

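The held narrow drum has its bore at about (280.7,263) and face spanning rows 240 to 290. The rod is at about column 278.5 with its tip at row 208, and the wide drum sits on the rod. That was my tenth view, so from here I work from numbers.

```bash
python3 - <<'E'
from face import *
im=cv2.imread('pics/w6.png').astype(float); c=np.load('c6.npy',allow_pickle=True).item(); T=rot(manip.read_state()['tcp_rot'])
P=[]
for v in range(120,186,5):
    l,r=edges(im,v,240,279,320); A=onz(c,l,v,.075,True);B=onz(c,r,v,.075,True);P.append((A+B)/2); 
P=np.array(P);f=np.polyfit(P[:,1],P[:,0],1);print(f,np.polyval(f,[.13,.09,.08]),np.ptp(P[:,0]-np.polyval(f,P[:,1])))
print('col',list(zip(range(234,300),im[234:300,279:284,1].mean(1).astype(int))))
for v in (258,263,266): print(v,im[v-1:v+2].mean(0)[246:318,1].astype(int))
for v in (266,300,320): 
    print(v,im[v-1:v+2].mean(0)[200:232,1].astype(int),im[v-1:v+2].mean(0)[332:366,1].astype(int))
E
```

```text
[0.07705465 0.454388  ] [0.4644051  0.46132292 0.46055237] 0.00014081811687050028
col [(234, np.int64(114)), (235, np.int64(114)), (236, np.int64(113)), (237, np.int64(114)), (238, np.int64(121)), (239, np.int64(131)), (240, np.int64(137)), (241, np.int64(141)), (242, np.int64(143)), (243, np.int64(143)), (244, np.int64(142)), (245, np.int64(141)), (246, np.int64(138)), (247, np.int64(137)), (248, np.int64(139)), (249, np.int64(142)), (250, np.int64(149)), (251, np.int64(174)), (252, np.int64(214)), (253, np.int64(229)), (254, np.int64(229)), (255, np.int64(227)), (256, np.int64(226)), (257, np.int64(227)), (258, np.int64(226)), (259, np.int64(225)), (260, np.int64(224)), (261, np.int64(223)), (262, np.int64(222)), (263, np.int64(221)), (264, np.int64(220)), (265, np.int64(215)), (266, np.int64(189)), (267, np.int64(161)), (268, np.int64(153)), (269, np.int64(149)), (270, np.int64(139)), (271, np.int64(129)), (272, np.int64(126)), (273, np.int64(123)), (274, np.int64(128)), (275, np.int64(130)), (276, np.int64(130)), (277, np.int64(129)), (278, np.int64(129)), (279, np.int64(129)), (
[... 1451 characters left out ...]
 128 128 128] [131 132 132 132 131 131 131 131 130 131 132 132 131 131 129 127 133 135
 136 137 136 136 137 137 134 126 107  79  58  52  53  56  56  59]
300 [123 124 118  91  58  42  38  36  29  29  26  29  25  29  32  41  48  58
  79  92  95  99 113 134 146 129 110 112 143 179 196 201] [121 101 102 115 131 138 137 132 125 118 106  93  84  74  53  40  38  38
  40  39  42  58  73  80  91 146 213 221 183 156 143 108  68  48]
320 [ 37  38  38  36  39  38  41  39  39  37  30  26  27  26  29  25  29  43
  73  99 103 102 105 114 111 102  89  68  55  51  53  60] [ 54  65  83  97 101 101  99  96  92  84  66  46  33  30  32  29  32  31
  35  43  48  49  46  40  40  38  36  36  35  33  33  35  34  35]
```

```bash
python3 - <<'E'
from face import *
c=np.load('c6.npy',allow_pickle=True).item(); st=manip.read_state();T=rot(st['tcp_rot']);print(st['position'])
print(solve(c,T,[251.3,296.2],[-.0102,.028]),solve(c,T,[238.8,251.3,296.2],[-.028,-.0102,.028]))
for u in (280,281): 
  for z in (.075,.078): print(onz(c,u,263,z,True))
E
```

```text
[0.46296616 0.07762357 0.05745158]
(array([0.4623, 0.093 ]), np.float64(0.0777), array([0., 0.])) (array([0.4622, 0.0914]), np.float64(0.0749), array([-0.72,  0.85, -0.16]))
[0.46207747 0.09087396 0.075     ]
[0.4621899  0.09228336 0.078     ]
[0.46249667 0.09084112 0.075     ]
[0.46259898 0.0922513  0.078     ]
```

Scaled: 0.02 m is 4, 0.0018 m is 0.36.

```bash
python3 -m creep '[{"y": -0.18,"z": 0.36,"jaw": 0},{"x": 1.4,"y": -0.18,"z": 0.36,"jaw": 0},{"x": 2.8,"y": -0.18,"z": 0.36,"jaw": 0},{"x": 4,"y": -0.18,"z": 0.36,"jaw": 0},{"x": 5,"y": -0.18,"z": 0.36,"jaw": 0},{"x": 6,"y": -0.18,"z": 0.36,"jaw": 0},{"x": 6,"y": -0.18,"z": 0.36,"jaw": 0}]'; python3 -m creep '[{"x": 0.8,"jaw": 0},{"x": 1.6,"jaw": 0},{"x": 2.4,"jaw": 0},{"x": 2.4,"jaw": 0}]'
```

```text
clock: 13.2
position: [0.4634, 0.1088, 0.0542]
tcp_rot: [-0.0, 0.734, 0.68, 0.0]
ft_force: [-0.1, -0.2, 0.6]
opening: 0.0536
finger_force: 63.6
clock: 13.53
position: [0.4647, 0.1203, 0.0545]
tcp_rot: [0.0, 0.734, 0.679, 0.001]
ft_force: [-0.7, -1.7, 4.4]
opening: 0.0539
finger_force: 64.0
```

```bash
python3 -m creep '[{"z": -0.16,"jaw": 0},{"x": 0.8,"z": -0.16,"jaw": 0},{"x": 1.6,"z": -0.16,"jaw": 0},{"x": 1.6,"z": -0.16,"jaw": 0}]'; python3 -m creep '[{"x": 0.4,"jaw": 0},{"x": 0.8,"jaw": 0},{"x": 0.8,"jaw": 0}]';python3 -m creep '[{"x": 0.2,"jaw": 0},{"x": 0.4,"jaw": 0},{"x": 0.4,"jaw": 0}]'
```

```text
clock: 13.87
position: [0.4647, 0.1283, 0.0547]
tcp_rot: [-0.0, 0.734, 0.679, 0.0]
ft_force: [0.2, 1.0, 1.1]
opening: 0.0538
finger_force: 63.7
clock: 14.12
position: [0.4649, 0.1319, 0.0547]
tcp_rot: [-0.0, 0.734, 0.679, 0.0]
ft_force: [0.6, -0.4, 0.3]
opening: 0.054
finger_force: 63.7
clock: 14.37
position: [0.465, 0.1337, 0.0547]
tcp_rot: [-0.0, 0.734, 0.679, 0.0]
ft_force: [0.3, -0.3, 0.6]
opening: 0.0538
finger_force: 63.7
```

```bash
for i in 1 2; do python3 -m creep '[{"x": 0.2,"jaw": 0},{"x": 0.4,"jaw": 0},{"x": 0.4,"jaw": 0}]'|egrep 'pos|ft'; done; python3 -m creep '[{"x": 0.2,"jaw": 0},{"x": 0.2,"jaw": 0}]'|egrep 'pos|ft'; python3 -m creep '[{"x": 0.2,"jaw": 0},{"x": 0.2,"jaw": 0}]'|egrep 'pos|ft'
```

```text
position: [0.4652, 0.1357, 0.0547]
ft_force: [0.9, 0.4, 0.8]
position: [0.4654, 0.1378, 0.0548]
ft_force: [0.4, -0.1, -0.7]
position: [0.4654, 0.1387, 0.0548]
ft_force: [-0.2, 0.1, -0.2]
position: [0.4655, 0.1391, 0.0548]
ft_force: [-1.7, -2.7, 0.3]
```

Narrow drum contact felt at 2.7 N. I'll release and go above the cap.

Scaled: -0.095 m is -19, -0.06 m is -12.

```bash
python3 -m creep '[{"x": -0.2,"jaw": 0.085},{"x": -0.2,"jaw": 0.085},{"x": -0.2,"jaw": 0.085},{"x": -0.2,"jaw": 0.085},{"x": -0.2,"jaw": 0.085},{"x": -0.2,"z": -6,"jaw": 0.085},{"x": -0.2,"z": -12,"jaw": 0.085},{"x": -0.2,"z": -19,"jaw": 0.085}]'|grep ft; python3 -m creep '[{"x": -75.4,"y": 11.86,"rz": -1.79,"jaw": 0.085},{"x": -75.4,"y": 11.86,"rz": -1.79,"jaw": 0.085},{"x": -75.4,"y": 11.86,"rz": -1.79,"jaw": 0.085},{"x": -75.4,"y": 11.86,"rz": -1.79,"jaw": 0.085},{"x": -75.4,"y": 11.86,"rz": -1.79,"jaw": 0.085},{"x": -75.4,"y": 11.86,"rz": -1.79,"jaw": 0.085},{"x": -75.4,"y": 11.86,"rz": -1.79,"jaw": 0.085},{"x": -75.4,"y": 11.86,"rz": -1.79,"jaw": 0.085},{"x": -75.4,"y": 11.86,"rz": -1.79,"jaw": 0.085},{"x": -75.4,"y": 11.86,"rz": -1.79,"jaw": 0.085},{"x": -75.4,"y": 11.86,"rz": -1.79,"jaw": 0.085},{"x": -75.4,"y": 11.86,"rz": -1.79,"jaw": 0.085},{"x": -75.4,"y": 11.86,"rz": -1.79,"jaw": 0.085}]'
python3 - <<'E'
from h import *
im,c=snap('wrist','w7.png'); st=manip.read_state();T=rot(st['tcp_rot']);print(st['position'],np.degrees(np.arctan2(T[0,0],T[1,0]))); np.save('c7.npy',c,allow_pickle=True)
im=im.astype(int)
print([(v,tuple(im[v,279:284].mean(0).astype(int))) for v in range(160,270,2)])
for v in (205,215): print(v,[tuple(im[v,u]) for u in range(238,262,2)],[tuple(im[v,u]) for u in range(300,326,2)])
for y in (-.225,-.227,-.256,-.266): print(y,proj(c,(.495,y,.063),True))
E
```

```text
ft_force: [1.1, -0.5, 0.3]
clock: 16.95
position: [0.4949, -0.2405, 0.1495]
tcp_rot: [-0.001, 0.67, 0.742, 0.0]
ft_force: [1.1, -0.6, -0.2]
opening: 0.085
finger_force: 0.0
[ 0.49496902 -0.24017201  0.14963993] -5.887449746730816
[(160, (np.int64(164), np.int64(221), np.int64(239))), (162, (np.int64(157), np.int64(215), np.int64(235))), (164, (np.int64(143), np.int64(197), np.int64(220))), (166, (np.int64(128), np.int64(176), np.int64(200))), (168, (np.int64(97), np.int64(132), np.int64(153))), (170, (np.int64(90), np.int64(122), np.int64(140))), (172, (np.int64(86), np.int64(117), np.int64(135))), (174, (np.int64(87), np.int64(119), np.int64(136))), (176, (np.int64(87), np.int64(118), np.int64(136))), (178, (np.int64(87), np.int64(118), np.int64(137))), (180, (np.int64(87), np.int64(118), np.int64(136))), (182, (np.int64(88), np.int64(118), np.int64(137))), (184, (np.int64(108), np.int64(113), np.int64(120))), (186, (np.int64(124), np.int64(123), np.int64(126))), (188, (np.int64(154), np.int64(150), np.int64(155))), (190, (np.int64(156), np.int64(153), np.int64(157))), (192, (np.int
[... 4018 characters left out ...]
int64(134), np.int64(130), np.int64(135)), (np.int64(140), np.int64(138), np.int64(143)), (np.int64(111), np.int64(133), np.int64(148)), (np.int64(104), np.int64(140), np.int64(163)), (np.int64(135), np.int64(186), np.int64(214)), (np.int64(139), np.int64(184), np.int64(215)), (np.int64(127), np.int64(105), np.int64(158)), (np.int64(129), np.int64(92), np.int64(152)), (np.int64(130), np.int64(93), np.int64(154))]
-0.225 (np.float64(283.8031757634067), np.float64(198.30571006545256))
-0.227 (np.float64(283.51603652875633), np.float64(200.9658785544602))
-0.256 (np.float64(279.4900884983627), np.float64(238.17522220351356))
-0.266 (np.float64(278.1698261103753), np.float64(250.34175430356964))
```

Cap rim top edge at row 197, so y ≈ −0.224. Sides at columns 251 and 311.5 are centred on the tool, which already sits 16 mm behind the rim. I'll grip it.

```bash
python3 -m creep '[{"z": 8,"jaw": 0.085},{"z": 16,"jaw": 0.085},{"z": 22,"jaw": 0.085},{"z": 26.72,"jaw": 0.085},{"z": 26.72,"jaw": 0.085},{"z": 26.72,"jaw": 0.085},{"z": 26.72,"jaw": 0},{"z": 26.72,"jaw": 0},{"z": 26.72,"jaw": 0},{"z": 26.72,"jaw": 0},{"z": 26.72,"jaw": 0},{"z": 26.72,"jaw": 0},{"z": 26.72,"jaw": 0},{"z": 26.72,"jaw": 0}]'
```

```text
clock: 18.17
position: [0.496, -0.2432, 0.0186]
tcp_rot: [0.002, 0.671, 0.742, -0.0]
ft_force: [-4.2, -0.1, 8.2]
opening: 0.0486
finger_force: 61.3
```

```bash
python3 -m creep '[{"z": -4,"jaw": 0},{"z": -10,"jaw": 0},{"z": -18,"jaw": 0},{"x": 64.26,"y": -0.24,"z": -18,"rz": 1.8,"jaw": 0},{"x": 64.26,"y": -0.24,"z": -18,"rz": 1.8,"jaw": 0},{"x": 64.26,"y": -0.24,"z": -18,"rz": 1.8,"jaw": 0},{"x": 64.26,"y": -0.24,"z": -18,"rz": 1.8,"jaw": 0},{"x": 64.26,"y": -0.24,"z": -18,"rz": 1.8,"jaw": 0},{"x": 64.26,"y": -0.24,"z": -18,"rz": 1.8,"jaw": 0},{"x": 64.26,"y": -0.24,"z": -18,"rz": 1.8,"jaw": 0},{"x": 64.26,"y": -0.24,"z": -18,"rz": 1.8,"jaw": 0},{"x": 64.26,"y": -0.24,"z": -7.76,"rz": 1.8,"jaw": 0},{"x": 64.26,"y": -0.24,"z": -7.76,"rz": 1.8,"jaw": 0},{"x": 64.26,"y": -0.24,"z": -7.76,"rz": 1.8,"jaw": 0},{"x": 64.26,"y": -0.24,"z": -7.76,"rz": 1.8,"jaw": 0}]'
python3 - <<'E'
from face import *
im,c=snap('wrist','w8.png'); st=manip.read_state();T=rot(st['tcp_rot']);print(st['position'],np.degrees(np.arctan2(T[0,0],T[1,0])),st['ft_force']); np.save('c8.npy',c,allow_pickle=True)
im=im.astype(float); P=[]
for v in range(172,200,4):
    l,r=edges(im,v,240,279,320); A=onz(c,l,v,.075,True);B=onz(c,r,v,.075,True);P.append((A+B)/2); print(v,round(l,1),round(r,1),P[-1].round(4),np.linalg.norm(A-B).round(4))
print('col',list(zip(range(196,300,1),im[196:300,279:284,1].mean(1).astype(int))))
for v in (245,250,255,290): print(v,[(u,int(x)) for u,x in zip(range(208,356,2),im[v-1:v+2].mean(0)[208:356:2,1])])
E
```

```text
clock: 19.42
position: [0.4611, 0.077, 0.0553]
tcp_rot: [-0.0, 0.735, 0.678, -0.001]
ft_force: [0.4, 0.0, -0.4]
opening: 0.0481
finger_force: 62.5
[0.46227411 0.07683039 0.0560351 ] 4.613608544611462 [ 0.23736876 -0.39121144  0.25289037]
172 244.0 318.4 [0.4649 0.1286 0.075 ] 0.0285
176 239.7 311.3 [0.4626 0.1272 0.075 ] 0.0275
180 241.9 306.5 [0.4619 0.1257 0.075 ] 0.0248
184 256.8 303.2 [0.464  0.1239 0.075 ] 0.0179
188 257.7 302.6 [0.464  0.1224 0.075 ] 0.0173
192 259.3 300.5 [0.4638 0.1208 0.075 ] 0.016
196 261.5 298.3 [0.4636 0.1192 0.075 ] 0.0143
col [(196, np.int64(197)), (197, np.int64(195)), (198, np.int64(193)), (199, np.int64(191)), (200, np.int64(189)), (201, np.int64(187)), (202, np.int64(185)), (203, np.int64(182)), (204, np.int64(180)), (205, np.int64(176)), (206, np.int64(172)), (207, np.int64(162)), (208, np.int64(135)), (209, np.int64(115)), (210, np.int64(110)), (211, np.int64(110)), (212, np.int64(109)), (213, np.int64(109)), (214, np.int64(110)), (215, np.int64(108)), (216, np.int64(109)), (217, np.int64(109)), (218, np.int64(108)), (219, np.int64(109)), (220, np
[... 4586 characters left out ...]
238, 231), (240, 236), (242, 238), (244, 240), (246, 240), (248, 241), (250, 240), (252, 240), (254, 239), (256, 238), (258, 239), (260, 239), (262, 239), (264, 239), (266, 239), (268, 239), (270, 238), (272, 239), (274, 239), (276, 239), (278, 239), (280, 238), (282, 238), (284, 237), (286, 236), (288, 236), (290, 235), (292, 235), (294, 234), (296, 233), (298, 232), (300, 231), (302, 232), (304, 236), (306, 237), (308, 236), (310, 236), (312, 234), (314, 232), (316, 229), (318, 225), (320, 218), (322, 209), (324, 200), (326, 194), (328, 189), (330, 179), (332, 163), (334, 151), (336, 133), (338, 75), (340, 35), (342, 37), (344, 36), (346, 38), (348, 55), (350, 118), (352, 134), (354, 135)]
```

```bash
python3 - <<'E'
from face import *
c=np.load('c8.npy',allow_pickle=True).item(); st=manip.read_state();T=rot(st['tcp_rot']);print(st['position'])
print(solve(c,T,[231.3,241.2,279.3],[-.025,-.0102,.025]),solve(c,T,[241.2,279.3],[-.0102,.025]))
A=(onz(c,219.5,255,.078,True)+onz(c,340.5,255,.078,True))/2;print(A, .464+(A[1]-.1232)*.0765)
E
```

```text
[0.46227411 0.07683039 0.0560351 ]
(array([0.4621, 0.0954]), np.float64(0.073), array([-0.57,  0.67, -0.12])) (array([0.4622, 0.0967]), np.float64(0.0756), array([0., 0.]))
[0.46174421 0.09549422 0.078     ] 0.4618805081739404
```

Scaled: 0.022 m is 4.4, 0.018 m is 3.6, -0.003 rad is -0.03.

```bash
python3 -m creep '[{"x": 1,"y": 0.02,"z": 0.08,"rz": -0.03,"jaw": 0},{"x": 2,"y": 0.02,"z": 0.08,"rz": -0.03,"jaw": 0},{"x": 2.8,"y": 0.02,"z": 0.08,"rz": -0.03,"jaw": 0},{"x": 3.6,"y": 0.02,"z": 0.08,"rz": -0.03,"jaw": 0},{"x": 4.4,"y": 0.02,"z": 0.08,"rz": -0.03,"jaw": 0},{"x": 4.4,"y": 0.02,"z": 0.08,"rz": -0.03,"jaw": 0}]'; python3 -m creep '[{"x": 0.6,"jaw": 0},{"x": 1.2,"jaw": 0},{"x": 1.2,"jaw": 0}]'|egrep 'pos|ft'
```

```text
clock: 19.97
position: [0.4638, 0.1003, 0.0548]
tcp_rot: [0.0, 0.733, 0.68, 0.0]
ft_force: [-0.3, 1.0, -0.1]
opening: 0.0485
finger_force: 62.5
position: [0.4639, 0.1062, 0.0547]
ft_force: [-0.9, 1.5, 1.1]
```

```bash
python3 -m creep '[{"x": 0.2,"z": -0.06,"jaw": 0},{"x": 0.4,"z": -0.06,"jaw": 0},{"x": 0.4,"z": -0.06,"jaw": 0}]'|egrep 'pos|ft';for i in 1; do python3 -m creep '[{"x": 0.2,"jaw": 0},{"x": 0.4,"jaw": 0},{"x": 0.4,"jaw": 0}]'|egrep 'pos|ft'; done; python3 -m creep '[{"x": 0.2,"jaw": 0},{"x": 0.2,"jaw": 0}]'|egrep 'pos|ft'; python3 -m creep '[{"x": 0.2,"jaw": 0},{"x": 0.2,"jaw": 0}]'|egrep 'pos|ft'; python3 -m creep '[{"x": 0.2,"jaw": 0},{"x": 0.2,"jaw": 0}]'|egrep 'pos|ft'
```

```text
position: [0.4641, 0.1075, 0.0549]
ft_force: [-0.2, 0.9, -0.1]
position: [0.4642, 0.1095, 0.0549]
ft_force: [-0.1, 0.0, 1.2]
position: [0.4643, 0.1104, 0.0549]
ft_force: [-0.7, -1.0, 1.5]
position: [0.4643, 0.1105, 0.0549]
ft_force: [-0.4, -5.2, 1.8]
position: [0.4643, 0.1105, 0.0549]
ft_force: [-2.0, -7.7, 2.2]
```

Contact at TCP y = 0.1104. The collar stands about 13 mm out, so I'll push in 1 mm steps and watch the force.

Scaled: 0.001 m is 0.2, 0.0005 m is 0.1.

```bash
python3 -m creep '[{"x": 0.1,"jaw": 0},{"x": 0.2,"jaw": 0}]'|egrep 'pos|ft'; python3 -m creep '[{"x": 0.1,"jaw": 0},{"x": 0.2,"jaw": 0}]'|egrep 'pos|ft'; python3 -m creep '[{"x": 0.1,"jaw": 0},{"x": 0.2,"jaw": 0}]'|egrep 'pos|ft'
```

```text
position: [0.4643, 0.1108, 0.0549]
ft_force: [-1.6, -11.3, 3.4]
position: [0.4644, 0.1118, 0.0549]
ft_force: [-0.9, -10.9, 3.0]
position: [0.4645, 0.1128, 0.0549]
ft_force: [-0.9, -11.3, 4.3]
```

```bash
python3 -m creep '[{"x": 0.1,"z": -0.06,"jaw": 0},{"x": 0.2,"z": -0.06,"jaw": 0},{"x": 0.3,"z": -0.06,"jaw": 0},{"x": 0.4,"z": -0.06,"jaw": 0}]'|egrep 'pos|ft'; python3 -m creep '[{"x": 0.1,"jaw": 0},{"x": 0.2,"jaw": 0},{"x": 0.3,"jaw": 0},{"x": 0.4,"jaw": 0}]'|egrep 'pos|ft'; python3 -m creep '[{"x": 0.1,"jaw": 0},{"x": 0.2,"jaw": 0},{"x": 0.3,"jaw": 0},{"x": 0.4,"jaw": 0}]'|egrep 'pos|ft'; python3 -m creep '[{"x": 0.1,"jaw": 0},{"x": 0.2,"jaw": 0}]'|egrep 'pos|ft'
```

```text
position: [0.4646, 0.1152, 0.055]
ft_force: [-1.6, -9.5, 2.6]
position: [0.4648, 0.1172, 0.055]
ft_force: [-1.8, -8.7, 1.5]
position: [0.4649, 0.1192, 0.055]
ft_force: [-0.7, -8.6, 0.4]
position: [0.465, 0.1201, 0.055]
ft_force: [-1.0, -9.5, 0.6]
```

Scaled: 0.001 m is 0.2, 0.0005 m is 0.1.

```bash
python3 -m creep '[{"x": 0.1,"jaw": 0},{"x": 0.2,"jaw": 0}]'|egrep 'pos|ft'; python3 -m creep '[{"x": 0.06,"jaw": 0},{"x": 0.12,"jaw": 0}]'|egrep 'pos|ft';python3 -m creep '[{"x": 0.06,"jaw": 0},{"x": 0.12,"jaw": 0}]'|egrep 'pos|ft'; python3 -m creep '[{"x": 0.06,"jaw": 0},{"x": 0.12,"jaw": 0}]'|egrep 'pos|ft'
```

```text
position: [0.465, 0.1211, 0.055]
ft_force: [-0.8, -8.7, 1.8]
position: [0.4651, 0.1217, 0.055]
ft_force: [-0.6, -8.9, 2.0]
position: [0.4651, 0.1223, 0.055]
ft_force: [-0.8, -8.3, 1.6]
position: [0.4651, 0.1229, 0.055]
ft_force: [-1.0, -8.4, 1.1]
```

Scaled: 0.0006 m is 0.12, 0.0003 m is 0.06.

```bash
python3 -m creep '[{"x": 0.06,"jaw": 0},{"x": 0.12,"jaw": 0}]'|egrep 'pos|ft'; python3 -m creep '[{"x": 0.06,"jaw": 0},{"x": 0.12,"jaw": 0}]'|egrep 'pos|ft'
```

```text
position: [0.4652, 0.1229, 0.055]
ft_force: [-1.3, -11.7, 1.5]
position: [0.4652, 0.1229, 0.055]
ft_force: [-2.7, -13.2, 3.4]
```

It stopped hard at TCP y = 0.1229 while the force rose from 8.5 to 13 N, so the stack is home. I'll ease the push, release, rise and check.

```bash
python3 -m creep '[{"x": -0.2,"jaw": 0},{"x": -0.4,"jaw": 0}]'|egrep 'pos|ft'; python3 -m creep '[{"jaw": 0.085},{"jaw": 0.085},{"jaw": 0.085},{"jaw": 0.085},{"jaw": 0.085},{"jaw": 0.085},{"z": -6,"jaw": 0.085},{"z": -13,"jaw": 0.085},{"z": -20,"jaw": 0.085},{"x": 6,"z": -20,"jaw": 0.085},{"x": 6,"z": -20,"jaw": 0.085},{"x": 6,"z": -20,"jaw": 0.085}]'
python3 - <<'E'
from h import *
im,c=snap('wrist','w9.png'); st=manip.read_state();print(st['position'],st['ft_force']); np.save('c9.npy',c,allow_pickle=True)
im=im.astype(int);f=F(c)
last=None
h=np.array([.077,.997])
for v in range(110,300):
    p=im[v,278:284].mean(0).astype(int); q=im[v-1,278:284].mean(0).astype(int)
    if abs(p-q).max()>18:
        print(v,q,p,'y@z.103',onz(c,281,v-.5,.103,True)[1].round(4),'y@z.100',onz(c,281,v-.5,.1,True)[1].round(4))
for v in (150,170,200,215,230):
    g=im[v,:,1]-.5*im[v,:,0]-.5*im[v,:,2]; e=np.gradient(cv2.GaussianBlur(g.reshape(1,-1).astype(float),(5,1),0)[0]); a=220+np.argmax(e[220:270]);b=290+np.argmin(e[290:340]); print(v,a,b,(a+b)/2)
E
```

```text
position: [0.4652, 0.1229, 0.055]
ft_force: [0.7, -4.6, -0.0]
clock: 25.05
position: [0.4681, 0.1553, 0.1557]
tcp_rot: [0.0, 0.733, 0.68, 0.001]
ft_force: [0.0, 0.1, 0.5]
opening: 0.085
finger_force: 0.0
[0.46734063 0.15454698 0.15492209] [-0.01288088  0.62540257 -0.44602036]
141 [ 96 141 202] [169 186 215] y@z.103 0.2142 y@z.100 0.214
142 [169 186 215] [239 240 242] y@z.103 0.2136 y@z.100 0.2134
155 [238 240 244] [204 231 245] y@z.103 0.2058 y@z.100 0.2055
156 [204 231 245] [183 235 247] y@z.103 0.2052 y@z.100 0.2048
234 [143 200 230] [123 173 211] y@z.103 0.1557 y@z.100 0.1546
235 [123 173 211] [106 150 192] y@z.103 0.155 y@z.100 0.1539
238 [109 155 195] [125 176 213] y@z.103 0.153 y@z.100 0.1518
239 [125 176 213] [144 200 232] y@z.103 0.1523 y@z.100 0.1511
252 [169 226 246] [189 224 244] y@z.103 0.1432 y@z.100 0.1419
253 [189 224 244] [232 236 242] y@z.103 0.1425 y@z.100 0.1412
285 [213 210 214] [193 189 194] y@z.103 0.1187 y@z.100 0.117
294 [184 180 185] [203 200 204] y@z.103 0.1115 y@z.100 0.1098
295 [203 200 204] [224 221 225] y@z.103 0.1107 y@z.100 0.109
297 [226 223 228] [214 203 220] y@z.103 0.1091 y@z.100 0.1073
298 [214 203 220] [167 138 188] y@z.103 0.1083 y@z.100 0.1065
299 [167 138 188] [145 103 172] y@z.103 0.1075 y@z.100 0.1056
150 223 335 279.0
170 224 335 279.5
200 225 334 279.5
215 240 317 278.5
230 239 317 278.0
```

The check image shows flange white at y = 0.2055 going straight into wood with no brass or gap. The cap rim is 63 mm out, against 64 expected, and no rod shows between the parts. I'll hand in.

```bash
python3 -c "
from workcell import manip
print(manip.close_job())"
```

```text
the job is handed in; nothing more can be done
None
```

The wide drum, narrow drum and cap are on the rod and pushed home against the flange, with no gaps in the last image, the collar out of sight, a peak push of about 13 N and about 25 s used; the job is handed in, but no verdict was returned.

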